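# Bolt the lid of the large test box

### The arm

A 6-joint arm with a two-finger parallel gripper is mounted at the origin on the work surface. World frame = base frame: x ahead of the robot, y to its left, z up, the work surface at z = 0. Lengths are in m, angles in rad, forces in N, time in s.
With the tool pointing down it reaches from about 0.3 to 0.85 m from the base axis. Payload 5.4 kg.
Tool frame: the origin (TCP) lies between the finger pads; the fingertips stand 19 mm ahead of it and the grasp point (between the pads) is the TCP; z points along the fingers, x is the direction in which the jaws open and shut, and the axes are right-handed (so a half turn about z gives the same grasp; the last joint's range is limited). The gripper opens to 85 mm and grips with 20 to 120 N. Pads are 22 mm wide; open, the fingers measure 114 mm over their backs; the gripper's body (76 mm by 85 mm) begins 54 mm behind the grasp point. The pads swing forward as they close: fully open they stand 13 mm farther back than shut.
Start: joints at [-1.362, 0.158, 1.597, -0, 1.386, -0.21], TCP at [0.234, -0.525, 0.25] pointing down, gripper open.
Joint ranges: [-2.91, 2.91], [-0.94, 2.29], [0.18, 2.7], [-1.29, 4.43], [0.17, 2.64], [-3, 3]. Speed limits (rad/s): [2.57, 2.57, 3.14, 3.14, 3.14, 3.14].

### API

Orientations are given as a rotation vector (axis times angle).
In Python, from workcell import arm, cams gives the robot as it stands.
- The arm moves only by the shell command python3 -m handwheel 'ROWS' [FORCE]. ROWS is text: rows parted by semicolons, each of 7 numbers parted by spaces: the turn, a rotation vector about the tool's x, y, z in rad, then the shift along the tool's x, y, z in mm, then the closure in counts, from 0 (fully open) to 255 (shut). A call has 1 to 12 rows; each row is the pose to reach, as a shift and turn from the pose commanded when the call began, along the tool's axes at that moment; what a row does not reach only later rows make up. A row lasts 1/10 s, in which the tool goes at most 50 mm and 8.59 degrees, less where a joint would pass 70% of its speed; a pose out of reach is approached as far as the arm can. A call with a gripper value outside its range is refused whole. The fingers move at their own pace and stop on an object; FORCE is the grip in N (left out, the last holds). Time passes only in rows, so rows that repeat a pose let the fingers close. It gives the time, the measured TCP pose, the force and the opening at its end, in the units of the state.
- arm.get_state(): the state, without advancing time (a new reading comes with each control period).
- cams.get_image(name): name is "scene" or "top"; returns the picture (420x560x3 uint8, red, green, blue); there is no depth.
- cams.camera_model(name): a dict with "camera_matrix" (3x3 intrinsics, pixels), "position" and "rotation" of the camera in the world. Camera axes: x right, y down, z forward; pixel columns grow to the right and rows downward; lengths in m; the calibration is good to about 2 mm. A picture is of the moment at which its call begins. camera_model takes no time and is no camera call.
- arm.sign_off(): hands the job in, once; it reports no verdict.
The state is a dict: "t": time; "joint_positions": joint angles; "dq": joint speeds; "effort": joint torques, N m; "ee_pos": TCP position; "eef_rot": TCP orientation; "wrist_force": force on the tool from outside, world axes, zero at the start; "moment": the same for the moment, N m; "gripper_width": finger opening in m.
Only numpy, scipy, OpenCV 4.12 (cv2) and the standard library are available. Lean on these libraries where they do the work, as an engineer would, in place of code of your own. Each camera call takes 0.05 s, during which the arm holds its last target. There are 200 camera calls.

### The job

Two grey steel test boxes stand on the electronics bench, each with an unfastened barrel bolt on its lid. Fasten the bolt of the larger box: slide it fully across into its keeper, then turn its knobbed handle down into the notch in the little wall beside the barrel, and let go. Leave the bolt of the smaller box as it is.

Things in the scene. Friction and masses are not known exactly. Their poses are not given: they have to be found in the camera images.
- large: Larger grey steel test box, fixed, 240 (x) x 300 (y) x 100 mm, lid shut. Origin: centre of underside, z up. On the lid a 12 mm bolt rod lies along box y at x = 0, z = 126 mm. It slides to +y (2 N friction) to a stop where its handle is at y = 25 mm. Saddles and keeper, 36 mm wide and 36 mm high above the lid, hold the rod at y = -67 to -53, 43 to 57, 77 to 99 mm.
- large_knob (a point): Centre of the black 22 mm ball knob on the larger box's bolt handle: steel stem 10 mm thick, knob centre 50 mm from the rod's centre line. z points from rod to knob, y along the rod to the keeper. Starts within 12 degrees of upright, 40 to 60 mm short of the stop. There it turns down about the rod, to box -x, stopping 83 degrees from upright; 1.2 N at the knob, no spring.
- large_notch (a point): Where the stem passes through the notch when fastened: box x = -20, y = 25, z = 126 mm, axes as the box's. The notch (y = 9 to 37 mm, open above) is the only gap in a 4 mm steel wall, 36 mm high above the lid, along the rod from y = -67 to 57 mm. Elsewhere the wall stops the handle about 50 degrees from upright; in the notch it lies down and the bolt cannot slide back.
- small_knob (a point): Centre of the 15 mm ball knob on the bolt of the smaller grey test box (180 x 210 x 80 mm; the same kind of bolt at 0.7 of the size, also drawn back and upright, knob centre 35 mm from its rod). Not to be moved.

How it is judged:
By the outcome, as a careful person would: the job done as asked, in the order asked, and still so for the second after the job is handed in, with the robot touching nothing.
It also fails if it takes over 35 s, if anything falls off the work surface, if the arm or the gripper's body presses on something with over 40 N, if the wrist force passes 120 N, or if a joint passes its speed limit or range.

## Working session

There is one attempt and no reset: what is moved stays moved. The work goes in short steps, Python scripts to look and compute and a shell command to move; the robot and the scene stay as the last step left them, time stands still between calls to the robot, and variables do not carry over. Pictures are saved under pics/ and viewed, about 8 in all and at most 12, crops included, and the job is handed in when it is done.

```bash
mkdir -p pics
python3 - <<'E'
from workcell import arm,cams
import cv2,numpy as np
s=arm.get_state();print(s['t'],s['ee_pos'],s['eef_rot'])
for n in('scene','top'):
    im=cams.get_image(n);cv2.imwrite(f'pics/{n}0.png',im[:,:,::-1]);m=cams.camera_model(n);print(n,m)
E
```

```text
0.0 [ 0.23368926 -0.52474324  0.24931898] [-2.63355813e+00  1.71040610e+00  2.09218888e-03]
scene {'camera_matrix': array([[408.27724847,   0.        , 279.20486561],
       [  0.        , 408.27724847, 206.24310727],
       [  0.        ,   0.        ,   1.        ]]), 'position': array([0.8623696 , 0.43680023, 0.68699619]), 'rotation': array([-0.77325224, -2.58827935,  1.08582532])}
top {'camera_matrix': array([[388.32084742,   0.        , 279.69328018],
       [  0.        , 388.32084742, 212.39222015],
       [  0.        ,   0.        ,   1.        ]]), 'position': array([ 0.37060763, -0.00317816,  0.89070698]), 'rotation': array([-2.01907583,  2.19013595, -0.24558484])}
```

View pics/scene0.png

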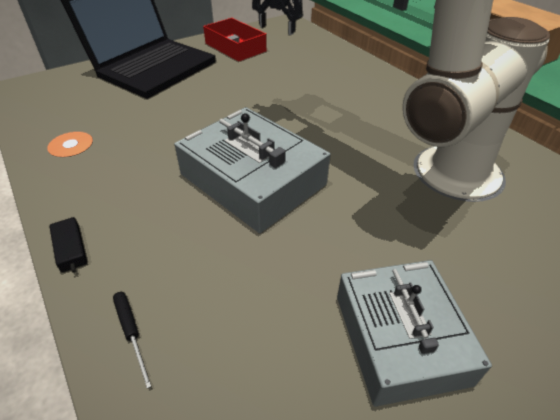

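View pics/top0.png

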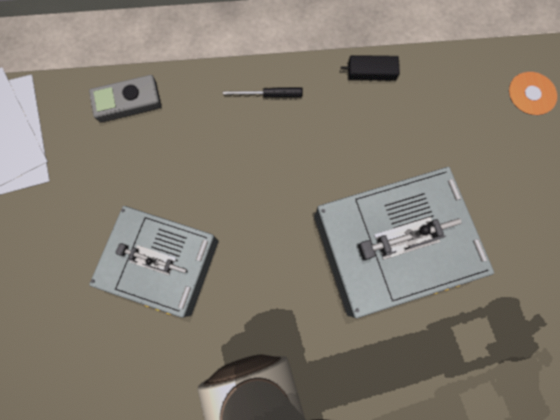

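The larger box is at top px (405,242) and scene px (252,165). Its keeper is at top px (367,250) and its knob near (425,230). In the scene view the knob is at about (245,118).

Run:
```python
import cv2,numpy as np
a=cv2.imread('pics/top0.png')[160:325,310:500];b=cv2.imread('pics/scene0.png')[95:230,165:340]
a=cv2.resize(a,None,fx=4,fy=4,interpolation=cv2.INTER_CUBIC);b=cv2.resize(b,None,fx=4,fy=4,interpolation=cv2.INTER_CUBIC)
a=cv2.resize(a,(400,347)); 
cv2.imwrite('pics/topc.png',cv2.resize(a,(760,600)) if 0 else cv2.resize(cv2.imread('pics/top0.png')[160:325,310:500],None,fx=3.6,fy=3.6,interpolation=cv2.INTER_CUBIC))
cv2.imwrite('pics/scenec.png',b)
```

```text
(no output)
```

View pics/topc.png

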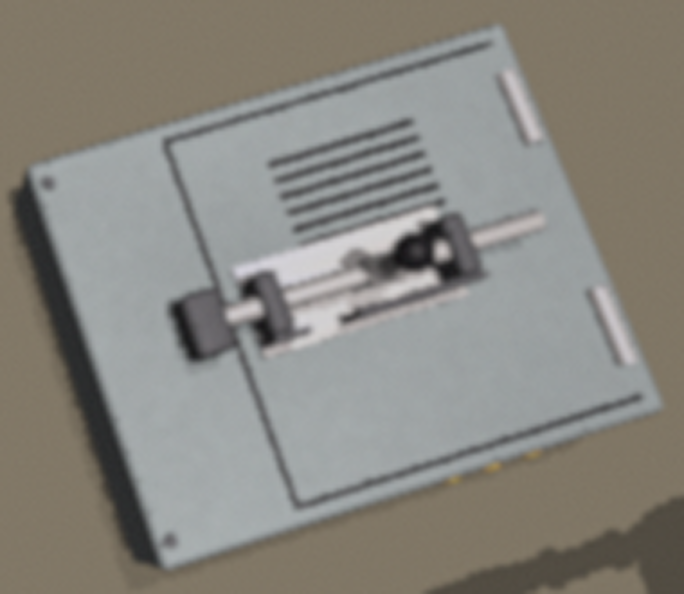

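View pics/scenec.png

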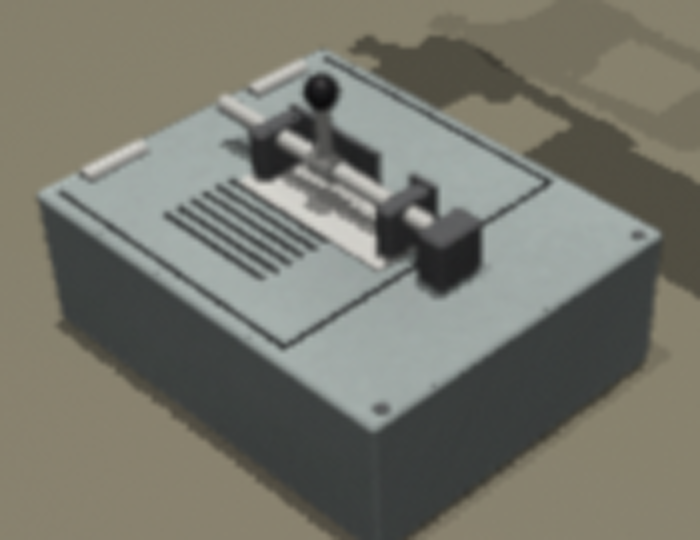

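The crops show the lid corners at top-crop px (30,168), (500,27), (662,408), (160,568). The knob is at top-crop (414,251) and scene-crop (321,92). The keeper is at image left, so box +y points to world +y, and the wall with the notch faces the robot (box -x).

```bash
cat > h.py <<'E'
import numpy as np
from workcell import arm,cams
from scipy.spatial.transform import Rotation as R
def ray(n,uv):
    m=cams.camera_model(n);d=np.linalg.solve(m['camera_matrix'],[*uv,1]);d=R.from_rotvec(m['rotation']).apply(d)
    return np.array(m['position']),d/np.linalg.norm(d)
def plane(n,uv,z):
    o,d=ray(n,uv);return o+d*(z-o[2])/d[2]
def tri(a,b):
    o1,d1=ray('top',a);o2,d2=ray('scene',b)
    t=np.linalg.lstsq(np.c_[d1,-d2],o2-o1,rcond=None)[0];p,q=o1+t[0]*d1,o2+t[1]*d2
    return (p+q)/2,np.linalg.norm(p-q)
E
python3 - <<'E'
from h import *
T=np.array([(30,168),(500,27),(662,408),(160,568)])/3.6+[310,160]
S=np.array([(372,432),(40,195),(318,52),(660,235)])/4+[165,95]
for n,P in(('top',T),('scene',S)):
    c=np.array([plane(n,p,.1)[:2] for p in P]);u=(c[0]+c[3]-c[1]-c[2]);v=c[0]+c[1]-c[2]-c[3]
    print(n,c.mean(0),np.linalg.norm(u)/2,np.linalg.norm(v)/2,'yaw',np.degrees([np.arctan2(-u[0],u[1]),np.arctan2(v[1],v[0])]))
k,g=tri(np.array((414,251))/3.6+[310,160],np.array((321,92))/4+[165,95]);print('knob',k,g)
for a,b in(((497,27),(0,0)),):pass
s=arm.get_state();print(R.from_rotvec(s['eef_rot']).as_matrix().round(3))
E
```

```text
top [ 0.4730341  -0.26708942] 0.2961236294025441 0.2346908872772432 yaw [12.3237903  12.05443365]
scene [ 0.47621149 -0.26307995] 0.2947873394280169 0.23326746659222478 yaw [12.59210601 12.71786335]
knob [ 0.47727392 -0.28270293  0.1759618 ] 0.0020687912704842426
[[ 0.407 -0.914 -0.   ]
 [-0.914 -0.407  0.002]
 [-0.002 -0.    -1.   ]]
```

```bash
python3 -m handwheel '0 0 0.02 -8 -20 0 0;0 0 0.04 -20 -52 0 0;0 0 0.06 -34 -90 0 0;0 0 0.09 -50 -130 0 0;0 0 0.12 -66 -172 0 0;0 0 0.15 -82 -214 0 0;0 0 0.17 -97 -254 0 0;0 0 0.19 -110 -288 0 0;0 0 0.2025 -119 -312 0 0;0 0 0.2025 -122.2 -320.9 0 0;0 0 0.2025 -122.2 -320.9 0 0;0 0 0.2025 -122.2 -320.9 0 0' 25
python3 - <<'E'
from h import *
import cv2
s=arm.get_state();M=R.from_rotvec(s['eef_rot']).as_matrix();print(M.round(3),s['ee_pos'],s['gripper_width'])
k=np.array([.4773,-.2827,.174]);print('delta tool mm',(M.T@(k-s['ee_pos'])*1e3).round(1))
im=cams.get_image('scene')[:,:,::-1];cv2.imwrite('pics/s1.png',cv2.resize(im[60:240,150:350],None,fx=3,fy=3))
E
```

```text
t: 1.3
ee_pos: [0.4766, -0.2839, 0.2501]
eef_rot: [2.447, -1.969, -0.001]
wrist_force: [-0.2, -0.2, 0.7]
gripper_width: 0.0855
[[ 0.214 -0.977 -0.001]
 [-0.977 -0.214 -0.   ]
 [-0.     0.001 -1.   ]] [ 0.4766044  -0.28388494  0.2500562 ] 0.08551712335692926
delta tool mm [-1.  -1.  76.1]
```

View pics/s1.png

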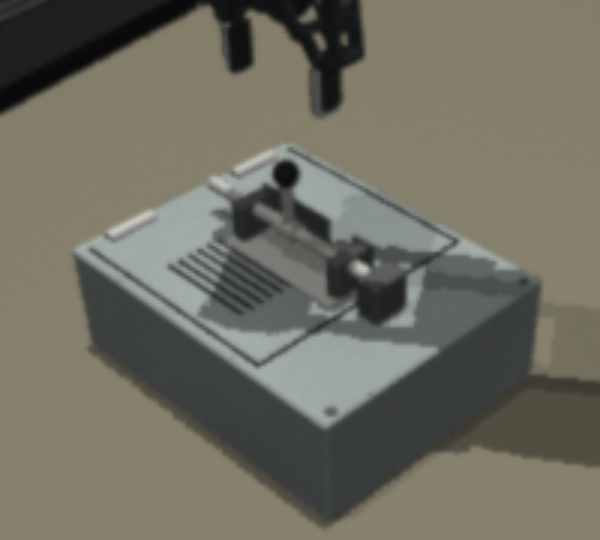

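The open fingers straddle the knob (crop px (286,173)) along the rod, above it at crop px (237,50) and (325,95). Next I lower and grip.

```bash
python3 -m handwheel '0 0 0 -1 -1 10 0;0 0 0 -1 -1 28 0;0 0 0 -1 -1 46 0;0 0 0 -1 -1 62 0;0 0 0 -1 -1 72 0;0 0 0 -1 -1 76 0;0 0 0 -1 -1 76 0' 25
python3 -m handwheel '0 0 0 0 0 0 130;0 0 0 0 0 0 180;0 0 0 0 0 0 255;0 0 0 0 0 0 255;0 0 0 0 0 0 255;0 0 0 0 0 0 255;0 0 0 0 0 0 255;0 0 0 0 0 0 255' 25
python3 - <<'E'
from h import *
import cv2
im=cams.get_image('scene')[:,:,::-1];cv2.imwrite('pics/s2.png',cv2.resize(im[60:240,150:350],None,fx=3,fy=3))
E
```

```text
t: 2.05
ee_pos: [0.4777, -0.2821, 0.1738]
eef_rot: [-2.448, 1.969, 0.001]
wrist_force: [0.1, 0.3, 0.2]
gripper_width: 0.0857
t: 2.85
ee_pos: [0.4782, -0.2822, 0.1747]
eef_rot: [2.448, -1.969, 0.001]
wrist_force: [0.7, -0.6, 3.6]
gripper_width: 0.0201
```

View pics/s2.png

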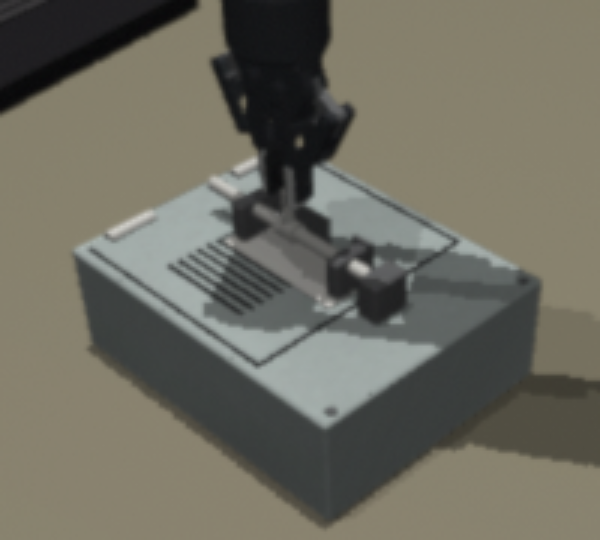

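The fingers have closed on the knob at 20 mm, with the stem between them. Sliding along tool -x next.

```bash
python3 -m handwheel '0 0 0 -3 0 0 255;0 0 0 -8 0 0 255;0 0 0 -14 0 0 255;0 0 0 -20 0 0 255;0 0 0 -26 0 0 255;0 0 0 -31 0 0 255;0 0 0 -35 0 0 255;0 0 0 -37 0 0 255;0 0 0 -37 0 0 255'
python3 -m handwheel '0 0 0 -1 0 0 255;0 0 0 -2 0 0 255;0 0 0 -3 0 0 255;0 0 0 -4 0 0 255;0 0 0 -4 0 0 255'
python3 -m handwheel '0 0 0 -1 0 0 255;0 0 0 -2 0 0 255;0 0 0 -2 0 0 255'
```

```text
t: 3.8
ee_pos: [0.4701, -0.2452, 0.1746]
eef_rot: [-2.448, 1.968, 0.0]
wrist_force: [-0.5, -1.4, 6.6]
gripper_width: 0.02
t: 4.3
ee_pos: [0.4695, -0.2424, 0.1747]
eef_rot: [2.448, -1.968, 0.003]
wrist_force: [1.2, -4.9, 4.0]
gripper_width: 0.0203
t: 4.6
ee_pos: [0.4694, -0.242, 0.1748]
eef_rot: [2.446, -1.967, 0.008]
wrist_force: [1.8, -9.9, 1.1]
gripper_width: 0.0202
```

It has met the stop after 41 mm: the force rises and the motion ends. I ease off slightly and turn the handle along the arc, checking halfway.

```bash
python3 -m handwheel '0 0 0 1.5 0 0 255;0 0 0 1.5 3.5 0.1 255;0 0 0 1.5 7 0.5 255;0 0 0 1.5 10.5 1.1 255;0 0 0 1.5 13.8 1.9 255;0 0 0 1.5 17 3 255;0 0 0 1.5 20.3 4.3 255;0 0 0 1.5 23.5 5.9 255;0 0 0 1.5 26.5 7.6 255;0 0 0 1.5 29.4 9.5 255;0 0 0 1.5 32.1 11.7 255;0 0 0 1.5 32.1 11.7 255'
python3 - <<'E'
from h import *
import cv2
a=[cams.get_image(n)[:,:,::-1] for n in('scene','top')]
cv2.imwrite('pics/s3.png',np.hstack([cv2.resize(a[0][90:220,190:320],(390,390)),cv2.resize(a[1][170:300,340:470],(390,390))]))
E
```

```text
t: 5.8
ee_pos: [0.438, -0.2493, 0.1631]
eef_rot: [2.447, -1.968, 0.004]
wrist_force: [0.8, -5.5, 3.8]
gripper_width: 0.0205
```

View pics/s3.png

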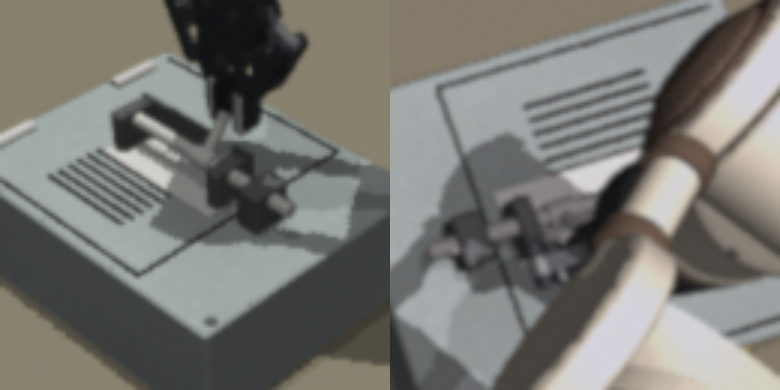

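The rod now passes through the keeper (scene crop (270,200)). The stem leans toward the robot and is still held. Continuing to 83°.

```bash
python3 -m handwheel '0 0 0 0 2.6 2.3 255;0 0 0 0 5.1 4.8 255;0 0 0 0 7.4 7.5 255;0 0 0 0 9.4 10.3 255;0 0 0 0 11.2 13.3 255;0 0 0 0 12.8 16.4 255;0 0 0 0 14.2 19.6 255;0 0 0 0 15.5 22.8 255;0 0 0 0 16.3 25.4 255;0 0 0 0 16.8 27.9 255;0 0 0 0 17.2 30 255;0 0 0 0 17.2 30 255'
python3 -m handwheel '0 0 0 0 0.2 2 255;0 0 0 0 0.3 3 255;0 0 0 0 0.3 3 255'
```

```text
t: 7.1
ee_pos: [0.4211, -0.2529, 0.1327]
eef_rot: [2.447, -1.968, 0.003]
wrist_force: [0.1, -6.7, 0.5]
gripper_width: 0.0204
t: 7.4
ee_pos: [0.4208, -0.253, 0.1298]
eef_rot: [2.447, -1.968, 0.003]
wrist_force: [-0.5, -5.9, 1.8]
gripper_width: 0.02
```

```bash
python3 -m handwheel '0 0 0 0 0 1 255;0 0 0 0 0 2 255;0 0 0 0 0 2 255'
python3 -m handwheel '0 0 0 0 0 1 255;0 0 0 0 0 2 255;0 0 0 0 0 2 255'
```

```text
t: 7.7
ee_pos: [0.4207, -0.253, 0.1278]
eef_rot: [2.447, -1.968, 0.003]
wrist_force: [-1.1, -6.6, 2.4]
gripper_width: 0.0203
t: 8.0
ee_pos: [0.4206, -0.2531, 0.1258]
eef_rot: [2.447, -1.967, 0.003]
wrist_force: [-0.6, -8.5, 1.7]
gripper_width: 0.02
```

Nothing blocks the way down. Now I let go, rise and look.

```bash
python3 -m handwheel '0 0 0 0 0 0 150;0 0 0 0 0 0 60;0 0 0 0 0 0 0;0 0 0 0 0 0 0;0 0 0 0 0 0 0;0 0 0 0 0 0 0;0 0 0 0 0 0 0'
python3 -m handwheel '0 0 0 0 0 -5 0;0 0 0 0 0 -20 0;0 0 0 0 0 -40 0;0 0 0 0 0 -60 0;0 0 0 0 0 -80 0;0 0 0 20 0 -100 0;0 0 0 50 0 -110 0;0 0 0 90 0 -115 0;0 0 0 130 0 -115 0;0 0 0 170 0 -115 0;0 0 0 200 0 -115 0;0 0 0 200 0 -115 0'
python3 - <<'E'
from h import *
import cv2
a=[cams.get_image(n)[:,:,::-1] for n in('scene','top')]
cv2.imwrite('pics/s4.png',np.hstack([cv2.resize(a[0][90:220,190:320],(390,390)),cv2.resize(a[1][170:300,340:470],(390,390))]))
cv2.imwrite('pics/scene4.png',a[0]);cv2.imwrite('pics/top4.png',a[1])
E
```

```text
t: 8.7
ee_pos: [0.4207, -0.252, 0.1256]
eef_rot: [-2.448, 1.969, 0.0]
wrist_force: [0.2, 0.2, -0.1]
gripper_width: 0.0853
t: 9.9
ee_pos: [0.4633, -0.4507, 0.2402]
eef_rot: [2.445, -1.972, 0.001]
wrist_force: [-0.1, 0.2, 0.1]
gripper_width: 0.0856
```

View pics/s4.png

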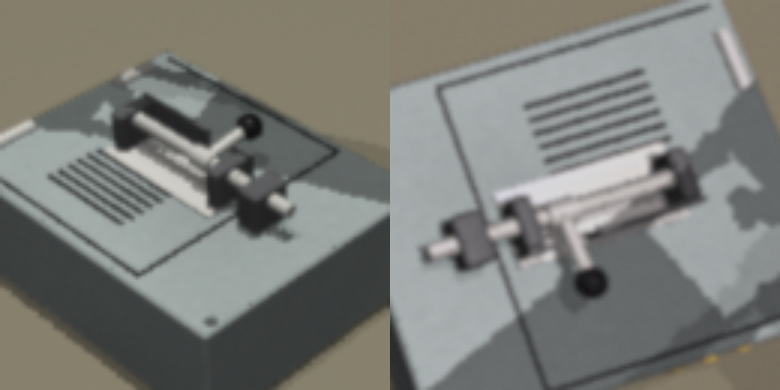

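The handle lies through the notch, with the knob at scene crop (249,127) and top crop (201,282). Next I check its angle.

Run:
```python
from h import *
k,g=tri((407,264),(273,132.3));c=np.array([.4745,-.265,0]);b=R.from_euler('z',-12.4,degrees=True).apply(k-c)*1e3
print(k,g,b,'angle',np.degrees(np.arctan2(-b[0],b[2]-126)))
```

```text
[ 0.41987838 -0.25410526  0.132008  ] 0.0017560011864029175 [-51.00794102  22.3697794  132.00800321] angle 83.28233133723955
```

```bash
python3 -c "
from workcell import arm
print(arm.sign_off(),arm.get_state()['t'])"
```

```text
the job is handed in; nothing more can be done
the job is handed in; nothing more can be done
```

The larger box's bolt is fastened, and I handed the job in at about 10 s. I gripped the knob across the rod and slid the bolt about 41 mm to its stop. There the wrist force rose to about 10 N and motion ended. I then turned the handle down through the notch, let go and backed away. The smaller box was never approached, though I took no separate measurement of its bolt afterwards.

**Last checks:**
- **Handle angle:** triangulating the knob from both cameras gave 83.3° from upright, against the stated 83°. Its height was 132 mm.
- **Bolt position:** the knob measured y ≈ 22 mm in box axes, against 25 mm at the stop. I put this 3 mm disagreement down to error in the box pose: the two cameras' box centres differed by about 4 mm in y. Judged in the top picture, the stem is about 25 mm from the saddle, as it should be at the stop.
- **Keeper and notch:** the pictures show the rod passing right through the keeper and the stem lying in the notch.
- **Turn-down stop:** I felt no force at the lower stop, because the fingers probably slid a few millimetres past the knob at the end. The angle check therefore rests on the cameras alone.
- **Contact:** after release the wrist force was about zero, and the gripper stood well clear.

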